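Tip the offcut tray into the scrap hopper

TASK

Clear the scrap: lift the loose cover plate off the two pins of the green scrap hopper and lay it flat on a free part of the bench, clear of the hopper, handle up. Then pick up the scoop tray by its red grip, bring its open mouth low over the hopper and tip all four pieces of wood in. Stand the empty tray upright on the bench again, let go, and do not disturb the other things on the bench.

Things in the scene. Friction and masses are not known exactly. Their poses are not given: they have to be found in the camera images.
- hopper: fixed green steel scrap hopper, open box 150 (x) x 160 (y) mm, on a 170x180 mm foot; rim 135 mm above the bench with a flange 166x196 mm; inside 140x150 mm at the mouth, narrowing to about 105x115 mm at a floor 20 mm above the bench. Origin: centre of the underside on the bench, z up. Two steel pins 8 mm thick stand 15 mm up from the flange at x = 0, y = +89 and -89 mm
- hopper_mouth (a point): centre of the hopper's mouth, at rim height (135 mm above its origin); axes as the hopper's
- cover: loose aluminium cover plate 164 (x) x 198 (y) x 4 mm, about 0.35 kg, resting on the hopper rim with a 13 mm hole over each pin. Origin: centre of its underside, z up. A black bar handle bridges its middle along y
- cover_handle (a point): middle of the cover's bar handle, a round bar 12 mm thick and 74 mm long along the cover's y, its axis 42 mm above the plate's underside (pinch it across x)
- tray: loose aluminium scoop tray, 0.2 to 0.4 kg; floor 135 (x) x 100 (y) x 3 mm, inner width 94 mm, side walls 24 mm tall at the front and 42 mm at the back, back wall 50 mm tall. The -x end is open (the mouth), with no lip: tilt it and the pieces slide out there. Origin: centre of the underside, z up, -x out of the mouth
- tray_grip (a point): point inside the tray's red upright grip block at its back: at x = +76.5, y = 0, z = +85 mm in the tray's frame. The block is 18 mm thick (x), 80 mm wide (y), from 43 to 105 mm height; pinch it across x
- tray_lip (a point): middle of the front edge of the tray's floor, at x = -67.5, y = 0, z = +3 mm in the tray's frame; axes as the tray's
- piece_a: wood offcut 40x75x25 mm, 60 g, lying in the tray; origin: centre of its underside
- piece_a_center (a point): middle of this offcut
- piece_b: wood offcut 40x75x25 mm, 60 g, lying in the tray beside the first; origin: centre of its underside
- piece_b_center (a point): middle of this offcut
- piece_c: wood offcut 40x75x25 mm, 60 g, lying across on top of the other two; origin: centre of its underside
- piece_c_center (a point): middle of this offcut
- log: short round wood blank 45 mm thick, 87 mm long (along its y), 110 g, lying across the back of the tray; origin: on its round surface, at first the lowest point
- log_center (a point): middle of the round blank
- tape_measure: yellow tape measure, 62x80x32 mm; a bystander, stands on the bench; origin: centre of its underside
- glue_bottle: small white glue bottle with a red cap, 34 mm across, 95 mm tall; a bystander, stands on the bench; origin: centre of its underside
- abrasive_pad: red abrasive pad, 50x75x18 mm; a bystander, stands on the bench; origin: centre of its underside
- wood_cup: pale turned wooden cup, 48 mm across, 58 mm tall; a bystander, stands on the bench; origin: centre of its underside

How it is judged:
By the outcome, as a careful person would: the job done as asked, in the order asked, and still so for the second after the job is handed in, with the robot touching nothing.
It also fails if it takes over 67 s, if anything falls off the work surface, if the arm or the gripper's body presses on something with over 40 N, if the wrist force passes 120 N, or if a joint passes its speed limit or range.

ROBOT

A 6-joint arm with a two-finger parallel gripper is mounted at the origin on a cart in front of the work surface, level with it; the furniture and walls round the work are solid. World frame = base frame: x ahead of the robot, y to its left, z up, the work surface at z = 0. Lengths are in m, angles in degrees, forces in N, time in s.
With the tool pointing down it reaches from about 0.35 to 0.775 m from the base axis. Payload 5.5 kg.
Tool frame: the origin (TCP) lies at the very end of the fingers, on their centre line; the grasp point (between the pads) lies behind it (grasp_offset is the z of the grasp point in the tool frame, in m); z points along the fingers, y is the line along which they close (so a half turn about z gives the same grasp; the last joint's range is limited). The gripper opens to 85 mm and grips with 20 to 120 N. Pads are 22 mm wide; open, the fingers measure 114 mm over their backs; the gripper's body (76 mm by 85 mm) begins 54 mm behind the grasp point. The pads swing forward as they close: fully open they stand 13 mm farther back than shut.
Start: joints at [66.429, 17.945, 2.641, 74.691, 0, 82.002], TCP at [0.154, 0.554, 0.231] pointing down, gripper open.
Joint ranges: [-158.12, 158.12], [-49.38, 96.58], [-58.88, 72.47], [-126.05, 133.96], [-84.25, 85.87], [-180, 180]. Speed limits (degrees/s): [147.25, 147.25, 180, 180, 180, 180].

INTERFACE

Orientations are given as [roll, pitch, yaw] about the fixed x, y, z axes, in that order (R = Rz(yaw) Ry(pitch) Rx(roll)).
In Python, from plant import * gives the robot as it stands.
- The arm moves only by the tool carry_out, never from a script. Its argument "commands" is one flat list of numbers, 7 for each row, row after row: the shift along the tool's x, y, z normalised to -1 to 1, where 1 is 0.025 m, then the turn, a rotation vector about the tool's x, y, z normalised to -1 to 1, where 1 is 4 degrees, then the opening, from -1 (shut) to 1 (fully open). In form: [x, y, z, wx, wy, wz, fingers, x, y, z, wx, wy, wz, fingers, ...]. A call has 1 to 10 rows; each row shifts and turns the commanded pose from where the row before left it, along the tool's axes as they then stand; what a row does not reach is not made up. A row lasts 1/12 s, in which the tool goes at most 41.7 mm and 7.16 degrees, less where a joint would pass 70% of its speed; a pose out of reach is approached as far as the arm can. A call with a number of a shift or a turn outside -1 to 1 is refused whole. A call with a gripper value outside its range is refused whole. The fingers move at their own pace and stop on an object; "force" is the grip in N (left out, the last holds). Time passes only in rows, so rows that do not move let the fingers close. It gives the time, the measured TCP pose, the force, the opening and the grip force at its end, in the units of the state.
- get_state(): the state, without advancing time (a new reading comes with each control period).
- grab_frame(name): name is "side" or "top" or "wrist"; returns a dict with "color" (480x640x3 uint8, red, green, blue), "z_map" (480x640 float32, m along the optical axis (not along the pixel's ray), 0 where there is no reading), "fov_y" (degrees; the focal length in pixels is half the picture's height over the tangent of half this angle, whatever the lens; pixels are square), "cx", "cy" (the principal point, pixels), "rvec" (rotation vector, rad) and "tvec" (3), from world to camera coordinates, as OpenCV has them. Camera axes: x right, y down, z forward; pixel columns grow to the right and rows downward; lengths in m; the calibration is good to about 2 mm. A picture is of the moment at which its call begins.
- hand_in(): hands the job in; it is judged then, once.
Trained networks look in the newest picture that a camera, given by its name, has taken for a name from the list of things; names that differ only in an ending like _2 or _b are one class to them, and where a whole thing is asked for, a point or a joint stands for the part that bears it (a point fixed in the world has none). Each returns a list of dicts, best first, with "p" (0 to 1); they miss things now and then, are a little off and sometimes report something else, mostly with a low value. They report only what shows in the picture. A call takes as long as a camera call.
- recognise(query, camera): "xyz" ([x, y, z] in m, in world coordinates, good to about 4 mm: the middle of the surface that is visible of it).
- masks_of(query, camera): "mask" (480x640 bool, what is visible of it).
The state is a dict: "clock": time; "qpos": joint angles; "joint_vel": joint speeds; "effort": joint torques, N m; "tcp_pos": TCP position; "ee_rot": TCP orientation; "contact_force": force on the tool from outside, world axes, zero at the start; "torque": the same for the moment, N m; "gripper_width": finger opening in m; "grasp_force": force on a finger pad.
Only numpy, scipy, OpenCV 4.12 (cv2) and the standard library are available. Lean on these libraries where they do the work, as an engineer would, in place of code of your own. Each camera call takes 0.05 s, during which the arm holds its last target. There are 200 camera calls.

## Working session

There is one attempt and no reset: what is moved stays moved. The work goes in short steps, Python scripts to look and compute and a tool call to move; the robot and the scene stay as the last step left them, time stands still between calls to the robot, and variables do not carry over. Pictures are saved under pics/ and viewed, at most 10 in all, crops included, and the job is handed in when it is done.

Besides the shell and the picture viewer there is one more tool, called as name(argument=value, ...) on one line, values as JSON. carry_out: Moves the arm, as the interface text tells. Scaled input: -1 to 1 covers 0.025 m each way for a shift and 4 degrees each way for a turn. Its arguments: {"type":"object","properties":{"commands":{"type":"array","items":{"type":"number","minimum":-1,"maximum":1}},"force":{"type":"number"}},"required":["commands"]}

```bash
mkdir -p pics; ls; cat > h.py <<'E'
from plant import *
import numpy as np, cv2
from scipy.spatial.transform import Rotation as R
def cloud(f):
    h,w=f["z_map"].shape; fl=h/2/np.tan(np.radians(f["fov_y"])/2)
    v,u=np.mgrid[:h,:w]; z=f["z_map"]
    c=np.dstack([(u-f["cx"])/fl*z,(v-f["cy"])/fl*z,z])
    Rm=cv2.Rodrigues(np.array(f["rvec"],float))[0]
    return (c-np.array(f["tvec"]).ravel())@Rm
E
python3 - <<'E'
from h import *
print(get_state())
ims=[]
for c in ["side","top"]:
    f=grab_frame(c); ims.append(cv2.resize(f["color"][:,:,::-1],(400*1,300)) if 0 else f["color"][:,:,::-1])
    Rm=cv2.Rodrigues(np.array(f["rvec"],float))[0]; print(c,"cam at",-Rm.T@np.array(f["tvec"]).ravel(), f["fov_y"])
    for n in ["hopper","cover","cover_handle","tray","tray_grip","tray_lip","piece_a","log","tape_measure","glue_bottle","abrasive_pad","wood_cup"]:
        print(n,[(np.round(d["xyz"],3).tolist(),round(d["p"],2)) for d in recognise(n,c)[:3]])
cv2.imwrite("pics/side.png",ims[0]);cv2.imwrite("pics/top.png",ims[1])
E
```

```text
pics
{'clock': 0.0, 'qpos': array([ 6.64259567e+01,  1.79913375e+01,  2.57515826e+00,  7.46910363e+01,
       -5.28123352e-04,  8.20021747e+01]), 'joint_vel': array([-0.00966215,  0.03080748,  0.06913342,  0.09546692,  0.07106451,
       -0.02918181]), 'effort': array([ 8.04133051e-04, -4.80624354e+01,  2.98534065e+01,  1.93365372e-02,
       -1.07353319e-04, -1.44032600e-05]), 'tcp_pos': array([0.15419046, 0.55339044, 0.23039062]), 'ee_rot': array([-1.79893754e+02, -1.43944961e-02,  1.64423769e+02]), 'contact_force': array([-0.0678323 ,  0.67746718, -0.27989821]), 'torque': array([-0.01871789,  0.04489586, -0.05662694]), 'grasp_force': 0.0, 'gripper_width': 0.08562542071387165}
side cam at [ 0.34352594 -0.92736157  0.87206192] 56.396002602236685
hopper [([0.566, 0.176, 0.058], 0.95), ([0.57, 0.238, 0.14], 0.5)]
cover [([0.572, 0.239, 0.141], 0.79), ([0.564, -0.365, 0.048], 0.25)]
cover_handle [([0.578, 0.242, 0.139], 0.65), ([0.552, -0.466, 0.05], 0.6)]
tray [([0.559, -0.368, 0.042], 0.82)]
tray_grip [([0.56, -0.368, 0.04], 0.74), ([0.748, 0.299, 0.017], 0.53)]
tray_lip [([0.747, 0.
[... 578 characters left out ...]
-0.07902603  1.6068641 ] 43.55090035953134
hopper [([0.577, 0.173, 0.01], 0.83), ([0.557, -0.458, 0.055], 0.68)]
cover [([0.576, 0.258, 0.14], 0.79), ([0.561, -0.39, 0.046], 0.58), ([0.524, -0.436, 0.022], 0.49)]
cover_handle []
tray [([0.562, -0.365, 0.043], 0.77)]
tray_grip [([0.561, -0.361, 0.048], 0.9)]
tray_lip [([0.563, -0.362, 0.045], 0.91)]
piece_a [([0.555, -0.459, 0.057], 0.63), ([0.575, -0.432, 0.026], 0.58), ([0.523, -0.438, 0.025], 0.54)]
log [([0.563, -0.391, 0.05], 0.77)]
tape_measure [([0.739, -0.271, 0.024], 0.58)]
glue_bottle [([0.573, 0.168, 0.011], 0.52), ([0.734, -0.187, 0.07], 0.5)]
abrasive_pad []
wood_cup [([0.561, -0.392, 0.047], 0.71), ([0.704, -0.383, 0.029], 0.5)]
```

View pics/side.png

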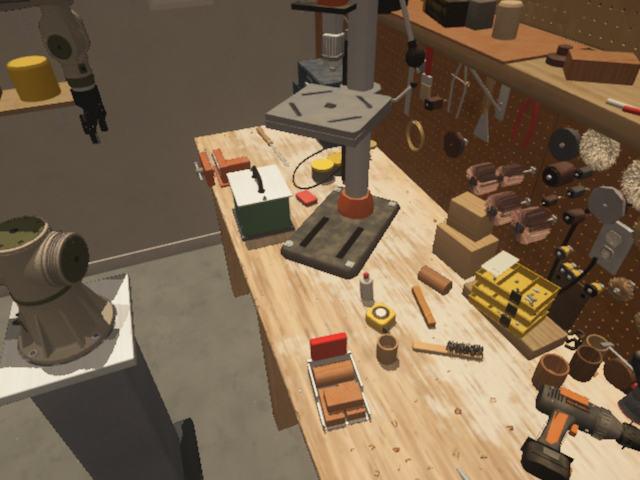

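View pics/top.png

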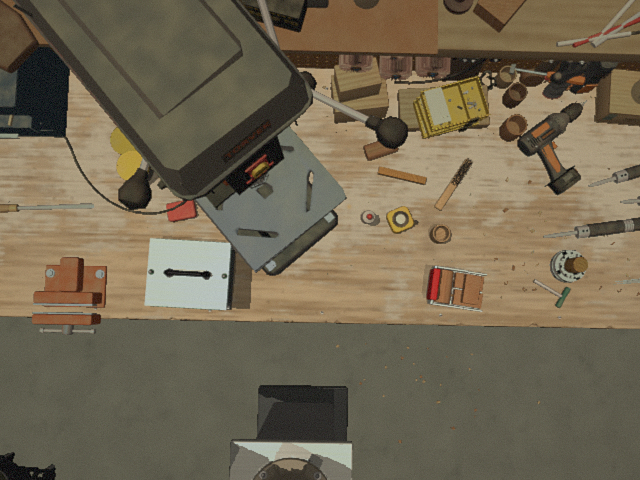

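Side view: hopper with cover at about (262,195), handle (258,180), tray at (338,385) with its mouth toward −y and its red grip at (328,346). Top view: cover at (188,273), tray at (457,288), and the drill-press table at (270,205) overhanging between them. Next I'll measure exact poses and obstacles.

```bash
python3 - <<'E'
from h import *
import plant; print([n for n in dir(plant) if not n.startswith('_')]); 
try: print(grasp_offset)
except Exception as e: print(e)
P={};C={}
for c in ["side","top"]:
    f=grab_frame(c); P[c]=cloud(f); C[c]=f["color"].astype(int)
np.savez("c.npz",**{k+"P":v for k,v in P.items()},**{k+"C":v for k,v in C.items()})
def fit(m,p):
    q=p[m]; r=cv2.minAreaRect((q[:,:2]*1000).astype(np.float32)); print("  n",len(q),"zmed",np.round(np.median(q[:,2]),4),"rect",np.round(r,1).tolist() if 0 else r,"z90",np.percentile(q[:,2],[5,95]).round(3))
for c in P:
    p=P[c];x,y,z=p[...,0],p[...,1],p[...,2];k=C[c];br=k.sum(2)
    reg=(abs(x-.576)<.13)&(abs(y-.258)<.14)
    print(c,"plate");fit(reg&(abs(z-.14)<.012)&(br>330),p)
    print(c,"handle");fit(reg&(z>.16)&(z<.2)&(abs(x-.576)<.05)&(abs(y-.258)<.06),p)
    red=(k[...,0]>120)&(k[...,1]<60)&(k[...,2]<60)
    print(c,"grip");fit(red&(abs(x-.56)<.1)&(abs(y+.3)<.08)&(z>.05),p); fit(red&(abs(x-.56)<.1)&(abs(y+.3)<.08)&(z>.098),p)
    print(c,"tray");fit((abs(x-.56)<.09)&(y<-.25)&(y>-.5)&(z>.01)&(z<.12),p)
    m=(abs(z)<.01)&(abs(y)<.6);print("bench z",np.median(z[m]),"xmin",np.percentile(x[m],.2))
# combined max-height grid
q=np.concatenate([P["side"].reshape(-1,3),P["top"].reshape(-1,3)])
print("cols y from .45 to -.5 step .05; rows x .3..0.8; max z cm (0=bench,-=none)")
print("      "+" ".join("%4d"%round(100*(yy)) for yy in np.arange(.45,-.56,-.05)))
for xx in np.arange(.30,.85,.05):
    s=[]
    for yy in np.arange(.45,-.56,-.05):
        m=(abs(q[:,0]-xx)<.025)&(abs(q[:,1]-yy)<.025)&(q[:,2]>-.05)
        s.append("%4d"%round(100*q[m,2].max()) if m.any() else "   -")
    print("%.2f "%xx," ".join(s))
E
```

```text
['Unreachable', 'get_state', 'grab_frame', 'grasp_offset', 'hand_in', 'masks_of', 'recognise']
-0.0187
side plate
  n 1675 zmed 0.1383 rect ((577.7828979492188, 255.38145446777344), (209.41502380371094, 165.78440856933594), 87.23246002197266) z90 [0.136 0.141]
side handle
  n 87 zmed 0.1795 rect ((577.3306274414062, 248.1815948486328), (93.2593002319336, 11.324381828308105), 87.49749755859375) z90 [0.162 0.183]
side grip
  n 127 zmed 0.1037 rect ((566.9090576171875, -357.81243896484375), (15.926945686340332, 75.62164306640625), 84.32939910888672) z90 [0.1   0.106]
  n 127 zmed 0.1037 rect ((566.9090576171875, -357.81243896484375), (15.926945686340332, 75.62164306640625), 84.32939910888672) z90 [0.1   0.106]
side tray
  n 3848 zmed 0.044 rect ((558.5103759765625, -422.83837890625), (154.46246337890625, 102.16722869873047), 82.61622619628906) z90 [0.02  0.102]
bench z -0.0008713287807874172 xmin -0.14446538614514073
top plate
  n 5220 zmed 0.1394 rect ((578.3031616210938, 258.7049560546875), (200.89064025878906, 166.17019653320312), 87.97978973388672) z90 [0.134 0.145]
top handle
  n 2
[... 1348 characters left out ...]
   1    1    5    5    6    5    1
0.55     1    1   15   18   19   19   15    1   43    1    1  161    1    1    1    1   11    6    6    6    2
0.60     1    1   15   19   19   19   15   45   45   45    1    1    1    1    1    1   11    6    6    6    1
0.65     1    1   15   15   15   86   87   99   99   45   45    1    1    1    1    1    1    1    1    1    2
0.70     1    1    2    2    1   45   99  100   99   99   93   45    1    8    4    4    6    6    1    1    1
0.75     2    2    5   32   32   99  100  100  100   99   99   45   82   82    4    4    2    2    1    1    2
0.80     6    6    1    2   99  100  100  100  100  100   99   79   81    1    1    1    2    2    2    1    2
```

```bash
cat >> h.py <<'E'
def plan(p0,r0,wps,N):
    """from pose (p0, rpy r0) to the waypoints [(p,rpy),..], N rows each; prints rounded rows (6 numbers)"""
    A=R.from_euler("xyz",r0,degrees=True); p=np.array(p0,float)
    for (pt,rt),n in zip(wps,N):
        B=R.from_euler("xyz",rt,degrees=True)
        for i in range(n):
            k=n-i
            d=A.inv().apply((np.array(pt)-p)/k); w=np.degrees((A.inv()*B).as_rotvec())/k
            c=np.round(np.r_[d/.025,w/4],2); assert abs(c).max()<=1,c
            p=p+A.apply(c[:3]*.025); A=A*R.from_rotvec(np.radians(c[3:]*4))
            print(",".join("%g"%(v+0) for v in c))
        print("-- ends",p.round(4),A.as_euler("xyz",degrees=True).round(2))
E
python3 - <<'E'
from h import *
s=get_state()
plan(s["tcp_pos"],s["ee_rot"],[([.578,.2565,.27],[180,0,88])],[22])
d=np.load("c.npz");p=d["sideP"];k=d["sideC"]
m=(k.sum(2)<330)&(p[...,2]>.008)&(p[...,2]<.05)&(p[...,1]<.2)&(p[...,1]>-.25)&(p[...,0]>.42)&(p[...,0]<.75)
q=p[m];print(m.sum(),cv2.boxPoints(cv2.minAreaRect(q[:,:2].astype(np.float32))).round(3).tolist(),np.percentile(q[:,2],[50,95]))
print("obst in cover zone",[( (abs(P[...,0]-.535)<.09)&(abs(P[...,1]+.18)<.105)&(P[...,2]>.012)&(P[...,2]<.3)).sum() for P in (p,d["topP"])])
E
```

```text
-0.89,-0.31,-0.07,0,0,0.87
-0.9,-0.26,-0.07,0,0,0.87
-0.92,-0.2,-0.07,0,0,0.87
-0.93,-0.15,-0.07,0,0,0.87
-0.94,-0.09,-0.07,0,0,0.87
-0.94,-0.03,-0.07,0,0,0.87
-0.94,0.02,-0.07,0,0,0.87
-0.94,0.08,-0.07,0,0,0.87
-0.93,0.14,-0.07,0,0,0.87
-0.92,0.19,-0.07,0,0,0.87
-0.91,0.25,-0.07,0,0,0.87
-0.89,0.3,-0.07,0,0,0.87
-0.87,0.36,-0.07,0,0,0.87
-0.85,0.41,-0.07,0,0,0.87
-0.82,0.46,-0.07,0,0,0.87
-0.79,0.51,-0.07,0,0,0.87
-0.76,0.55,-0.07,0,0,0.86
-0.73,0.6,-0.07,0,0,0.87
-0.69,0.64,-0.07,0,0,0.86
-0.65,0.68,-0.07,0,0,0.87
-0.6,0.72,-0.07,0,0,0.86
-0.56,0.75,-0.08,0,0,0.87
-- ends [0.5779 0.2566 0.2701] [180.    -0.    87.99]
3137 [[0.492000013589859, -0.2070000022649765], [0.75, -0.2070000022649765], [0.75, 0.19900000095367432], [0.49300000071525574, 0.19900000095367432]] [0.02786322 0.03985702]
obst in cover zone [np.int64(0), np.int64(6)]
```

carry_out(commands=[-0.89,-0.31,-0.07,0,0,0.87,1,-0.9,-0.26,-0.07,0,0,0.87,1,-0.92,-0.2,-0.07,0,0,0.87,1,-0.93,-0.15,-0.07,0,0,0.87,1,-0.94,-0.09,-0.07,0,0,0.87,1,-0.94,-0.03,-0.07,0,0,0.87,1,-0.94,0.02,-0.07,0,0,0.87,1,-0.94,0.08,-0.07,0,0,0.87,1,-0.93,0.14,-0.07,0,0,0.87,1,-0.92,0.19,-0.07,0,0,0.87,1], force=60)

```text
clock: 2.23
tcp_pos: [0.348, 0.4182, 0.249]
ee_rot: [180.0, -0.0, 129.5]
contact_force: [-0.4, 0.6, 0.4]
gripper_width: 0.0855
grasp_force: 0.0
```

carry_out(commands=[-0.91,0.25,-0.07,0,0,0.87,1,-0.89,0.3,-0.07,0,0,0.87,1,-0.87,0.36,-0.07,0,0,0.87,1,-0.85,0.41,-0.07,0,0,0.87,1,-0.82,0.46,-0.07,0,0,0.87,1,-0.79,0.51,-0.07,0,0,0.87,1,-0.76,0.55,-0.07,0,0,0.86,1,-0.73,0.6,-0.07,0,0,0.87,1,-0.69,0.64,-0.07,0,0,0.86,1,-0.65,0.68,-0.07,0,0,0.87,1])

```text
clock: 3.07
tcp_pos: [0.5404, 0.2827, 0.2664]
ee_rot: [180.0, -0.0, 94.7]
contact_force: [0.2, 0.4, -0.1]
gripper_width: 0.0854
grasp_force: 0.0
```

carry_out(commands=[-0.6,0.72,-0.07,0,0,0.86,1,-0.56,0.75,-0.08,0,0,0.87,1,0,0,0,0,0,0,1,0,0,0,0,0,0,1])

```text
clock: 3.4
tcp_pos: [0.5786, 0.2557, 0.2695]
ee_rot: [-180.0, -0.0, 87.9]
contact_force: [0.2, -0.1, 0.4]
gripper_width: 0.0853
grasp_force: 0.0
```

```bash
python3 - <<'E'
from h import *
f=grab_frame("wrist"); p=cloud(f); cv2.imwrite("pics/w1.png",f["color"][:,:,::-1])
x,y,z=p[...,0],p[...,1],p[...,2]
m=(f["z_map"]>0)&(z>.165)&(z<.2)&(abs(x-.578)<.04)&(abs(y-.256)<.07); q=p[m]
print(m.sum(),cv2.minAreaRect((q[:,:2]*1000).astype(np.float32)),np.percentile(q[:,2],[5,50,95,99]))
m=(f["z_map"]>0)&(abs(z-.139)<.008)&(f["color"].sum(2)>330)&(abs(x-.578)<.11)&(abs(y-.256)<.13); q=p[m]
print(m.sum(),cv2.minAreaRect((q[:,:2]*1000).astype(np.float32)),np.median(q[:,2]))
print([(d["xyz"],d["p"]) for d in recognise("cover_handle","wrist")])
E
```

```text
3146 ((579.921875, 254.8452606201172), (100.48424530029297, 11.985357284545898), 87.56244659423828) [0.17391008 0.18181644 0.18366857 0.18418292]
52913 ((579.8233032226562, 253.608642578125), (198.8460693359375, 164.62176513671875), 87.8136215209961) 0.1391572652062279
[([0.583, 0.2758, 0.1387], 0.65)]
```

View pics/w1.png

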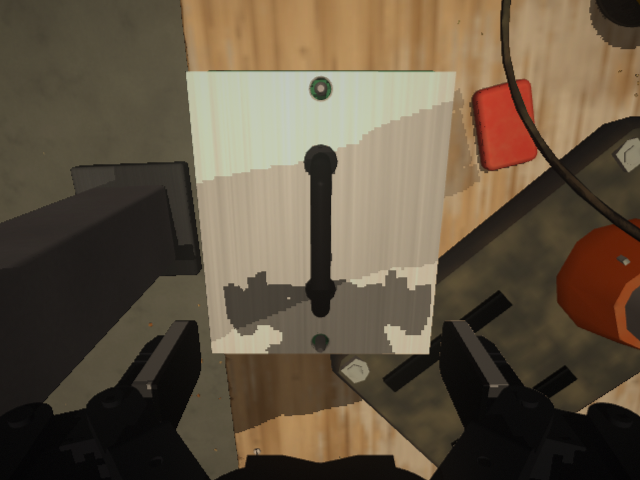

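The wrist view shows the handle at (320,230), centred between the fingers, with pins at (320,88) and (320,342). I'll go down and grip it.

carry_out(commands=[0,0,0.8,0,0,0,1,0,0,0.9,0,0,0,1,0,0,0.9,0,0,0,1,0,0,0.9,0,0,0,1,0,0,0.6,0,0,0,1,0,0,0.36,0,0,0,1,0,0,0,0,0,0,1,0,0,0,0,0,0,-1,0,0,0,0,0,0,-1,0,0,0,0,0,0,-1], force=60)

```text
clock: 4.33
tcp_pos: [0.5786, 0.2571, 0.1602]
ee_rot: [179.9, -0.1, 88.0]
contact_force: [0.3, -0.1, 0.7]
gripper_width: 0.0516
grasp_force: 0.0
```

carry_out(commands=[0,0,0,0,0,0,-1,0,0,0,0,0,0,-1,0,0,0,0,0,0,-1,0,0,0,0,0,0,-1,0,0,0,0,0,0,-1])

```text
clock: 4.75
tcp_pos: [0.5783, 0.2567, 0.1593]
ee_rot: [179.9, -0.0, 88.0]
contact_force: [0.1, 0.1, 3.6]
gripper_width: 0.0099
grasp_force: 58.4
```

carry_out(commands=[0,0,-0.2,0,0,0,-1,0,0,-0.4,0,0,0,-1,0,0,-0.6,0,0,0,-1,0,0,-0.8,0,0,0,-1,0,0,-0.8,0,0,0,-1,0,0,-0.6,0,0,0,-1,0,0,-0.4,0,0,0,-1])

```text
clock: 5.33
tcp_pos: [0.5782, 0.2567, 0.2558]
ee_rot: [179.9, -0.0, 88.0]
contact_force: [1.0, -0.3, -2.3]
gripper_width: 0.0097
grasp_force: 58.5
```

```bash
python3 - <<'E'
from h import *
s=get_state(); print(s["tcp_pos"],s["contact_force"],s["gripper_width"])
r=[180,0,88]
plan(s["tcp_pos"],r,[([.44,.15,.25],r),([.44,-.05,.25],r),([.535,-.185,.22],r)],[10,10,9])
E
```

```text
[0.57822631 0.2566929  0.25580589] [ 1.03247816 -0.32910246 -2.2778471 ] 0.00971314786839241
-0.45,-0.54,0.02,0,0,0
-0.45,-0.54,0.02,0,0,0
-0.44,-0.54,0.02,0,0,0
-0.45,-0.54,0.02,0,0,0
-0.44,-0.54,0.03,0,0,0
-0.45,-0.54,0.02,0,0,0
-0.44,-0.53,0.03,0,0,0
-0.45,-0.54,0.02,0,0,0
-0.44,-0.53,0.03,0,0,0
-0.45,-0.54,0.02,0,0,0
-- ends [0.4399 0.15   0.2501] [-180.    0.   88.]
-0.8,0.03,0,0,0,0
-0.8,0.03,0,0,0,0
-0.8,0.03,0,0,0,0
-0.8,0.03,0,0,0,0
-0.8,0.03,0,0,0,0
-0.8,0.03,0,0,0,0
-0.8,0.03,0,0,0,0
-0.8,0.02,0,0,0,0
-0.8,0.03,0,0,0,0
-0.79,0.02,0,0,0,0
-- ends [ 0.4399 -0.0499  0.2501] [-180.    0.   88.]
-0.59,0.44,0.13,0,0,0
-0.58,0.44,0.13,0,0,0
-0.59,0.44,0.13,0,0,0
-0.58,0.44,0.14,0,0,0
-0.59,0.45,0.13,0,0,0
-0.58,0.44,0.14,0,0,0
-0.59,0.45,0.13,0,0,0
-0.58,0.44,0.14,0,0,0
-0.59,0.45,0.13,0,0,0
-- ends [ 0.535  -0.1851  0.2201] [-180.    0.   88.]
```

carry_out(commands=[-0.45,-0.54,0.02,0,0,0,-1,-0.45,-0.54,0.02,0,0,0,-1,-0.45,-0.54,0.02,0,0,0,-1,-0.45,-0.54,0.02,0,0,0,-1,-0.45,-0.54,0.02,0,0,0,-1,-0.45,-0.54,0.02,0,0,0,-1,-0.45,-0.54,0.02,0,0,0,-1,-0.45,-0.54,0.02,0,0,0,-1,-0.45,-0.54,0.02,0,0,0,-1,-0.45,-0.54,0.02,0,0,0,-1])

```text
clock: 6.17
tcp_pos: [0.4379, 0.1484, 0.2484]
ee_rot: [-179.9, 0.0, 88.0]
contact_force: [0.3, -0.7, -3.2]
gripper_width: 0.0096
grasp_force: 58.7
```

carry_out(commands=[-0.8,0.03,0,0,0,0,-1,-0.8,0.03,0,0,0,0,-1,-0.8,0.03,0,0,0,0,-1,-0.8,0.03,0,0,0,0,-1,-0.8,0.03,0,0,0,0,-1,-0.8,0.03,0,0,0,0,-1,-0.8,0.03,0,0,0,0,-1,-0.8,0.03,0,0,0,0,-1,-0.8,0.03,0,0,0,0,-1,-0.8,0.03,0,0,0,0,-1])

```text
clock: 7.0
tcp_pos: [0.439, -0.0521, 0.2486]
ee_rot: [-180.0, -0.0, 88.0]
contact_force: [0.5, -0.7, -3.9]
gripper_width: 0.0099
grasp_force: 58.8
```

carry_out(commands=[-0.59,0.44,0.13,0,0,0,-1,-0.59,0.44,0.13,0,0,0,-1,-0.59,0.44,0.13,0,0,0,-1,-0.59,0.44,0.13,0,0,0,-1,-0.59,0.44,0.13,0,0,0,-1,-0.59,0.44,0.13,0,0,0,-1,-0.59,0.44,0.13,0,0,0,-1,-0.59,0.44,0.13,0,0,0,-1,-0.59,0.44,0.13,0,0,0,-1])

```text
clock: 7.75
tcp_pos: [0.5339, -0.188, 0.2189]
ee_rot: [-179.9, -0.0, 88.0]
contact_force: [-0.5, 0.0, -3.1]
gripper_width: 0.0097
grasp_force: 58.8
```

```bash
python3 - <<'E'
from h import *
for _ in range(2):
    f=grab_frame("side")
s=get_state(); print(s["clock"],s["tcp_pos"],s["ee_rot"],s["contact_force"],s["gripper_width"])
p=cloud(f); x,y,z=p[...,0],p[...,1],p[...,2]
# bench-plane free zone: anything nonflat visible in zone
m=(abs(x-.535)<.1)&(abs(y+.185)<.115)&(z>.01)&(z<.06); print(m.sum(), p[m].round(3)[:5])
m=(abs(x-.535)<.12)&(abs(y+.185)<.14)&(z>.12)&(z<.26)&(f["color"].sum(2)>330); q=p[m]
print(m.sum(),cv2.minAreaRect((q[:,:2]*1000).astype(np.float32)),np.percentile(q[:,2],[5,50,95]))
cv2.imwrite("pics/s2.png",f["color"][150:450,180:500,::-1])
E
```

```text
7.85 [ 0.53463369 -0.18943652  0.21798972] [-1.79952621e+02  4.32320013e-03  8.78745154e+01] [-0.39700871  0.81474209 -2.78547061] 0.009991482149901275
0 []
3499 ((535.3124389648438, -192.87484741210938), (202.59278869628906, 164.2039794921875), 87.7938003540039) [0.19461549 0.19678256 0.19884265]
```

View pics/s2.png

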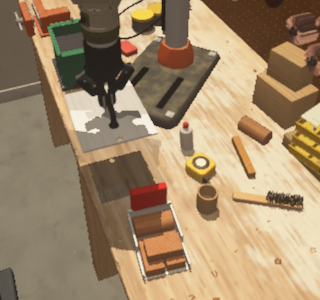

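carry_out(commands=[0,0,0.5,0,0,0,-1,0,0,0.8,0,0,0,-1,0,0,0.9,0,0,0,-1,0,0,0.9,0,0,0,-1,0,0,0.9,0,0,0,-1,0,0,0.9,0,0,0,-1,0,0,0.8,0,0,0,-1,0,0,0.6,0,0,0,-1,0,0,0.5,0,0,0,-1,0,0,0.3,0,0,0,-1])

```text
clock: 8.68
tcp_pos: [0.5323, -0.1862, 0.0401]
ee_rot: [-179.8, -0.1, 88.0]
contact_force: [0.1, -0.4, -2.3]
gripper_width: 0.01
grasp_force: 58.9
```

carry_out(commands=[0,0,0.2,0,0,0,-1,0,0,0.2,0,0,0,-1,0,0,0.1,0,0,0,-1,0,0,0,0,0,0,-1,0,0,0,0,0,0,-1])

```text
clock: 9.1
tcp_pos: [0.5341, -0.1875, 0.0298]
ee_rot: [180.0, 0.0, 88.0]
contact_force: [0.6, 0.4, -3.6]
gripper_width: 0.0102
grasp_force: 58.9
```

carry_out(commands=[0,0,0.1,0,0,0,-1,0,0,0.06,0,0,0,-1,0,0,0,0,0,0,-1])

```text
clock: 9.35
tcp_pos: [0.5344, -0.1877, 0.026]
ee_rot: [179.9, 0.0, 88.0]
contact_force: [-0.3, 0.4, 0.8]
gripper_width: 0.0099
grasp_force: 59.4
```

carry_out(commands=[0,0,0.04,0,0,0,-1,0,0,0,0,0,0,-1])

```text
clock: 9.52
tcp_pos: [0.5348, -0.1878, 0.0258]
ee_rot: [179.9, 0.0, 88.0]
contact_force: [-1.3, 2.0, 7.1]
gripper_width: 0.01
grasp_force: 60.0
```

carry_out(commands=[0,0,0,0,0,0,1,0,0,0,0,0,0,1,0,0,0,0,0,0,1,0,0,0,0,0,0,1,0,0,0,0,0,0,1,0,0,-0.3,0,0,0,1,0,0,-0.7,0,0,0,1,0,0,-1,0,0,0,1,0,0,-1,0,0,0,1,0,0,-1,0,0,0,1])

```text
clock: 10.35
tcp_pos: [0.5335, -0.1873, 0.1256]
ee_rot: [-180.0, -0.0, 88.0]
contact_force: [0.5, 0.4, -0.3]
gripper_width: 0.0854
grasp_force: 0.0
```

carry_out(commands=[0,0,-1,0,0,0,1,0,0,-1,0,0,0,1,0,0,-1,0,0,0,1,0,0,-1,0,0,0,1,0,0,0,0,0,0,1])

```text
clock: 10.77
tcp_pos: [0.5359, -0.1885, 0.2304]
ee_rot: [179.5, 0.2, 88.0]
contact_force: [1.7, -0.4, 0.2]
gripper_width: 0.0856
grasp_force: 0.0
```

```bash
python3 - <<'E'
from h import *
s=get_state(); print(s["tcp_pos"],s["ee_rot"],s["gripper_width"])
plan(s["tcp_pos"],s["ee_rot"],[([.566,-.35,.22],[180,0,173])],[22])
E
```

```text
[ 0.53593794 -0.1884702   0.23039447] [179.53670702   0.21572883  87.99041415] 0.08556337974261251
-0.29,0.06,0.02,0,0.01,-0.97
-0.3,0.05,0.02,0,0.01,-0.97
-0.3,0.02,0.02,0,0.01,-0.97
-0.3,0,0.02,0,0.01,-0.97
-0.3,-0.02,0.02,0,0.01,-0.97
-0.3,-0.03,0.02,0,0.01,-0.96
-0.29,-0.05,0.02,0,0.01,-0.97
-0.29,-0.07,0.02,0,0.01,-0.96
-0.28,-0.09,0.02,0.01,0.01,-0.97
-0.28,-0.11,0.02,0,0,-0.96
-0.27,-0.13,0.02,0.01,0.01,-0.97
-0.26,-0.15,0.02,0,0,-0.96
-0.25,-0.17,0.02,0.01,0.01,-0.97
-0.23,-0.18,0.02,0,0,-0.96
-0.22,-0.2,0.02,0.01,0.01,-0.97
-0.21,-0.21,0.02,0,0,-0.96
-0.19,-0.23,0.02,0.01,0.01,-0.97
-0.18,-0.24,0.02,0,0,-0.96
-0.16,-0.25,0.01,0.01,0.01,-0.97
-0.15,-0.26,0.02,0,0,-0.96
-0.13,-0.27,0.02,0.01,0.01,-0.97
-0.1,-0.28,0.01,0,0,-0.96
-- ends [ 0.566 -0.35   0.22 ] [179.98   0.   172.99]
```

carry_out(commands=[-0.29,0.06,0.02,0,0,-0.97,1,-0.3,0.05,0.02,0,0,-0.97,1,-0.3,0.02,0.02,0,0,-0.97,1,-0.3,0,0.02,0,0,-0.97,1,-0.3,-0.02,0.02,0,0,-0.97,1,-0.3,-0.03,0.02,0,0,-0.96,1,-0.29,-0.05,0.02,0,0,-0.97,1,-0.29,-0.07,0.02,0,0,-0.96,1,-0.28,-0.09,0.02,0,0,-0.97,1,-0.28,-0.11,0.02,0,0,-0.96,1])

```text
clock: 11.6
tcp_pos: [0.5475, -0.261, 0.219]
ee_rot: [-180.0, -0.0, 126.9]
contact_force: [-0.3, -0.4, -0.0]
gripper_width: 0.0855
grasp_force: 0.0
```

carry_out(commands=[-0.27,-0.13,0.02,0,0,-0.97,1,-0.26,-0.15,0.02,0,0,-0.96,1,-0.25,-0.17,0.02,0,0,-0.97,1,-0.23,-0.18,0.02,0,0,-0.96,1,-0.22,-0.2,0.02,0,0,-0.97,1,-0.21,-0.21,0.02,0,0,-0.96,1,-0.19,-0.23,0.02,0,0,-0.97,1,-0.18,-0.24,0.02,0,0,-0.96,1,-0.16,-0.25,0.02,0,0,-0.97,1,-0.15,-0.26,0.02,0,0,-0.96,1])

```text
clock: 12.43
tcp_pos: [0.5609, -0.3344, 0.214]
ee_rot: [180.0, -0.0, 165.5]
contact_force: [-0.1, -0.6, -0.1]
gripper_width: 0.0854
grasp_force: 0.0
```

carry_out(commands=[-0.13,-0.27,0.02,0,0,-0.97,1,-0.1,-0.28,0.02,0,0,-0.96,1,0,0,0,0,0,0,1,0,0,0,0,0,0,1])

```text
clock: 12.77
tcp_pos: [0.5634, -0.3489, 0.2128]
ee_rot: [180.0, -0.0, 172.8]
contact_force: [0.4, -0.2, 0.2]
gripper_width: 0.0856
grasp_force: 0.0
```

```bash
python3 - <<'E'
from h import *
f=grab_frame("wrist"); p=cloud(f); cv2.imwrite("pics/w2.png",f["color"][:,:,::-1])
s=get_state(); print(s["tcp_pos"],s["ee_rot"])
x,y,z=p[...,0],p[...,1],p[...,2]; k=f["color"].astype(int); ok=f["z_map"]>0
red=ok&(k[...,0]>100)&(k[...,1]<70)&(k[...,2]<70)&(abs(x-.566)<.1)&(abs(y+.35)<.08)
for zz in (.06,.1):
    q=p[red&(z>zz)]; print(len(q),cv2.minAreaRect((q[:,:2]*1000).astype(np.float32)),np.percentile(q[:,2],[5,50,95]))
def rect(t,m):
    q=p[m]; print(t,len(q),cv2.minAreaRect((q[:,:2]*1000).astype(np.float32)) if len(q)>5 else 0,np.median(q[:,2]) if len(q) else 0)
for n in ["log","piece_a","tray"]: 
    for d in masks_of(n,"wrist")[:3]: rect(n+" %.2f"%d["p"],d["mask"]&ok)
f=grab_frame("top");p=cloud(f);x,y,z=p[...,0],p[...,1],p[...,2]
rect("cover top",(abs(x-.535)<.12)&(abs(y+.19)<.1)&(f["color"].min(2)>170)&(abs(z)<.02))
E
```

```text
[ 0.5634726  -0.3485607   0.21300509] [ 1.79961214e+02 -3.35888762e-02  1.72875082e+02]
1972 ((569.6312866210938, -347.6420593261719), (35.259788513183594, 78.74613952636719), 82.27783966064453) [0.10295534 0.10476254 0.10598275]
1971 ((569.6312866210938, -347.6420593261719), (35.259788513183594, 78.74613952636719), 82.27783966064453) [0.10295864 0.10476299 0.10598278]
log 0.81 6116 ((566.5885009765625, -390.855712890625), (51.37169647216797, 93.00321197509766), 78.02653503417969) 0.045187588033505366
piece_a 0.93 1862 ((574.7693481445312, -467.1986083984375), (92.84123229980469, 53.12262725830078), 89.30918884277344) 0.02779215921581939
piece_a 0.92 6022 ((557.1557006835938, -466.5998229980469), (50.91679000854492, 75.37107849121094), 81.58171844482422) 0.052911260691373134
piece_a 0.80 2831 ((534.382080078125, -463.66522216796875), (88.35995483398438, 44.80897903442383), 81.22294616699219) 0.027833755446926397
tray 0.69 7486 ((578.6272583007812, -432.2347106933594), (168.4671630859375, 141.5422821044922), 82.8868179321289) 0.04607258232599687
tray 0.67 1728 ((577.374755859375, -460.00823974609375), (74.85992431640625, 40.12019729614258), 81.69029235839844) 0.027814206190412874
tray 0.53 49659 ((499.34515380859375, 132.1064453125), (842.1875610351562, 265.3697814941406), 87.97389221191406) 0.005869945803651904
cover top 1481 ((533.9775390625, -186.28720092773438), (196.41920471191406, 161.6041259765625), 87.74712371826172) 0.005690663271628306
```

View pics/w2.png

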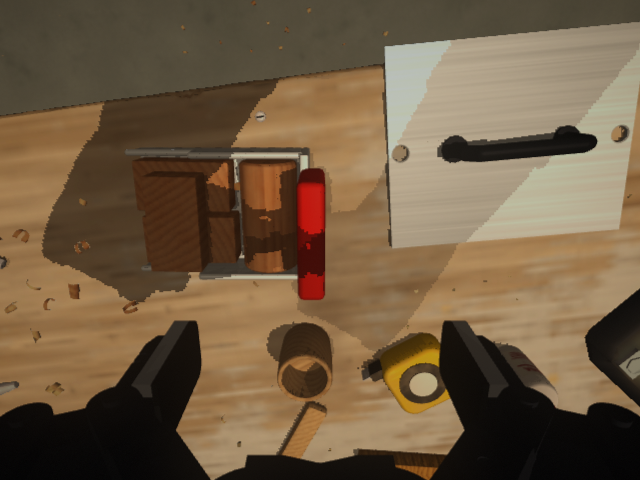

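The wrist view shows the red grip at (312,235), with the log (270,215) and wood pieces (180,215) to its left. The cover lies flat at the right with its handle up. I'll go down on the grip.

carry_out(commands=[-0.16,-0.14,0.5,0,0,0,1,0,0,0.8,0,0,0,1,0,0,0.8,0,0,0,1,0,0,0.8,0,0,0,1,0,0,0.8,0,0,0,1,0,0,0.8,0,0,0,1,0,0,0.6,0,0,0,1,0,0,0.4,0,0,0,1,0,0,0.3,0,0,0,1,0,0,0,0,0,0,1], force=60)

```text
clock: 13.85
tcp_pos: [0.5664, -0.3521, 0.0661]
ee_rot: [179.9, -0.1, 173.0]
contact_force: [-1.0, -1.0, -0.2]
gripper_width: 0.0854
grasp_force: 0.0
```

carry_out(commands=[0,0,0,0,0,0,-1,0,0,0,0,0,0,-1,0,0,0,0,0,0,-1,0,0,0,0,0,0,-1,0,0,0,0,0,0,-1,0,0,0,0,0,0,-1,0,0,0,0,0,0,-1])

```text
clock: 14.43
tcp_pos: [0.5679, -0.3538, 0.0693]
ee_rot: [-179.9, 0.1, 173.0]
contact_force: [0.5, -2.2, 3.8]
gripper_width: 0.0172
grasp_force: 60.4
```

carry_out(commands=[0,0,0,0,0,0,-1,0,0,0,0,0,0,-1,0,0,0,0,0,0,-1], force=110)

```text
clock: 14.68
tcp_pos: [0.5679, -0.3537, 0.0694]
ee_rot: [-179.9, 0.1, 173.0]
contact_force: [-0.6, -2.8, 5.8]
gripper_width: 0.0166
grasp_force: 107.9
```

carry_out(commands=[0,0,-0.1,0,0,0,-1,0,0,-0.2,0,0,0,-1,0,0,-0.3,0,0,0,-1,0,0,-0.4,0,0,0,-1,0,0,0,0,0,0,-1])

```text
clock: 15.1
tcp_pos: [0.568, -0.3532, 0.0953]
ee_rot: [-180.0, 0.1, 173.0]
contact_force: [0.8, -1.2, -4.4]
gripper_width: 0.0168
grasp_force: 107.4
```

```bash
python3 - <<'E'
from h import *
f=grab_frame("side")
s=get_state(); print(s["tcp_pos"],s["ee_rot"],s["contact_force"],s["torque"],s["gripper_width"])
p=cloud(f);x,y,z=p[...,0],p[...,1],p[...,2];k=f["color"].astype(int)
for d in masks_of("piece_a","side")[:3]:
    q=p[d["mask"]]; print(d["p"],np.median(q,0))
d=masks_of("log","side")[0];print(np.median(p[d["mask"]],0))
a=s["tcp_pos"]
plan(a,[180,0,173],[([.568,-.35,.265],[180,0,173]),([.46,-.14,.265],[180,0,135]),([.44,.06,.275],[180,0,90]),([.50,.22,.285],[180,0,90])],[9,16,16,12])
E
```

```text
[ 0.56813683 -0.35329943  0.09471436] [-1.79942704e+02  1.22955805e-01  1.73000123e+02] [ 0.51078138 -0.40653249 -5.7127013 ] [ 0.29063931 -0.02758977  0.0317204 ] 0.017094571816460024
0.76 [ 0.57214223 -0.49244206  0.05134575]
0.62 [ 0.55509612 -0.46542757  0.07761107]
0.59 [ 0.52179663 -0.48237646  0.05202093]
[ 0.55951838 -0.40030104  0.06807313]
0,0.01,-0.76,0,0,0
0,0.02,-0.76,0,0,0
0,0.01,-0.76,0,0,0
0,0.02,-0.76,0,0,0
0,0.01,-0.75,0,0,0
0.01,0.02,-0.76,0,0,0
0,0.01,-0.75,0,0,0
0.01,0.02,-0.76,0,0,0
0,0.01,-0.75,0,0,0
-- ends [ 0.568 -0.35   0.265] [180.   0. 173.]
0.33,0.49,0,0,0,0.59
0.35,0.47,0,0,0,0.59
0.37,0.46,0,0,0,0.59
0.39,0.44,0,0,0,0.59
0.41,0.43,0,0,0,0.6
0.43,0.41,0,0,0,0.59
0.44,0.39,0,0,0,0.6
0.46,0.37,0,0,0,0.59
0.47,0.35,0,0,0,0.6
0.49,0.34,0,0,0,0.59
0.5,0.31,0,0,0,0.6
0.51,0.29,0,0,0,0.59
0.53,0.27,0,0,0,0.6
0.53,0.25,0,0,0,0.59
0.55,0.23,0,0,0,0.6
0.55,0.21,0,0,0,0.59
-- ends [ 0.4601 -0.14    0.265 ] [180.   0. 135.]
0.39,0.32,-0.03,0,0,0.7
0.4,0.3,-0.02,0,0,0.7
0.42,0.28,-0.03,0,0,0.7
0.43,0.26,-0.02,0,0,0.7
0.44,0.24,-0.03,0,0,0.7
0.45,0.21,-0.02,0,0,0.7
0.47,0.19,-0.03,0,0,0.71
0.47,0.17,-0.02,0,0,0.7
0.48,0.14,-0.03,0,0,0.7
0.49,0.12,-0.02,0,0,0.71
0.49,0.1,-0.03,0,0,0.71
0.5,0.07,-0.02,0,0,0.7
0.5,0.05,-0.03,0,0,0.71
0.5,0.02,-0.02,0,0,0.7
0.51,0,-0.03,0,0,0.71
0.5,-0.02,-0.02,0,0,0.7
-- ends [0.4401 0.06   0.275 ] [180.   0.  90.]
0.53,0.2,-0.03,0,0,0
0.53,0.2,-0.03,0,0,0
0.53,0.2,-0.03,0,0,0
0.53,0.2,-0.03,0,0,0
0.54,0.2,-0.04,0,0,0
0.53,0.2,-0.03,0,0,0
0.54,0.2,-0.04,0,0,0
0.53,0.2,-0.03,0,0,0
0.54,0.2,-0.04,0,0,0
0.53,0.2,-0.03,0,0,0
0.54,0.2,-0.04,0,0,0
0.53,0.19,-0.03,0,0,0
-- ends [0.4999 0.22   0.285 ] [180.   0.  90.]
```

carry_out(commands=[0,0,-0.3,0,0,0,-1,0,0,-0.6,0,0,0,-1,0,0,-0.8,0,0,0,-1,0,0,-0.9,0,0,0,-1,0,0,-0.9,0,0,0,-1,0,0,-0.9,0,0,0,-1,0,0,-0.9,0,0,0,-1,0,0,-0.8,0,0,0,-1,0,0,-0.5,0,0,0,-1,0,0,-0.2,0,0,0,-1])

```text
clock: 16.08
tcp_pos: [0.5679, -0.3533, 0.2664]
ee_rot: [-179.9, 0.2, 173.0]
contact_force: [0.9, -0.1, -5.1]
gripper_width: 0.0166
grasp_force: 107.6
```

carry_out(commands=[0.15,0.25,0,0,0,0.3,-1,0.3,0.49,0,0,0,0.59,-1,0.35,0.47,0,0,0,0.59,-1,0.37,0.46,0,0,0,0.59,-1,0.39,0.44,0,0,0,0.59,-1,0.41,0.43,0,0,0,0.6,-1,0.43,0.41,0,0,0,0.59,-1,0.44,0.39,0,0,0,0.6,-1,0.46,0.37,0,0,0,0.59,-1,0.47,0.35,0,0,0,0.6,-1])

```text
clock: 16.92
tcp_pos: [0.5059, -0.2262, 0.2626]
ee_rot: [180.0, -0.1, 150.3]
contact_force: [0.8, 0.2, -5.8]
gripper_width: 0.0168
grasp_force: 107.7
```

carry_out(commands=[0.49,0.34,0,0,0,0.59,-1,0.5,0.31,0,0,0,0.6,-1,0.51,0.29,0,0,0,0.59,-1,0.53,0.27,0,0,0,0.6,-1,0.53,0.25,0,0,0,0.59,-1,0.55,0.23,0,0,0,0.6,-1,0.55,0.21,0,0,0,0.59,-1])

```text
clock: 17.5
tcp_pos: [0.4608, -0.1332, 0.2628]
ee_rot: [180.0, -0.0, 133.7]
contact_force: [-0.6, 0.4, -6.1]
gripper_width: 0.0173
grasp_force: 107.7
```

```bash
python3 - <<'E'
from h import *
s=get_state(); print(s["tcp_pos"],s["ee_rot"],s["contact_force"],s["qpos"].round(1))
plan(s["tcp_pos"],[180,0,s["ee_rot"][2]],[([.44,.06,.275],[180,0,90]),([.50,.22,.285],[180,0,90])],[18,12])
E
```

```text
[ 0.46078172 -0.13322509  0.26281796] [ 1.79999428e+02 -4.05356457e-02  1.33664410e+02] [-0.56892361  0.36796929 -6.14736858] [-25.7   6.9  -7.   76.1   0.   20.6]
0.34,0.26,-0.03,0,0,0.61
0.35,0.25,-0.03,0,0,0.61
0.36,0.23,-0.03,0,0,0.61
0.37,0.22,-0.03,0,0,0.61
0.38,0.2,-0.03,0,0,0.61
0.39,0.18,-0.03,0,0,0.61
0.4,0.17,-0.03,0,0,0.6
0.41,0.15,-0.03,0,0,0.61
0.41,0.13,-0.02,0,0,0.6
0.42,0.12,-0.03,0,0,0.61
0.42,0.1,-0.02,0,0,0.6
0.43,0.08,-0.03,0,0,0.61
0.43,0.06,-0.02,0,0,0.6
0.43,0.05,-0.03,0,0,0.61
0.43,0.03,-0.02,0,0,0.6
0.43,0.01,-0.03,0,0,0.61
0.43,-0.01,-0.02,0,0,0.6
0.43,-0.03,-0.03,0,0,0.61
-- ends [0.4401 0.0599 0.2751] [180.     0.    89.98]
0.53,0.2,-0.03,0,0,0
0.53,0.2,-0.03,0,0,0
0.53,0.2,-0.03,0,0,0
0.53,0.2,-0.03,0,0,0
0.54,0.2,-0.03,0,0,0
0.53,0.2,-0.04,0,0,0
0.54,0.2,-0.03,0,0,0
0.53,0.2,-0.04,0,0,0
0.54,0.2,-0.03,0,0,0
0.53,0.2,-0.04,0,0,0
0.54,0.2,-0.03,0,0,0
0.53,0.2,-0.04,0,0,0
-- ends [0.5001 0.2199 0.2851] [180.     0.    89.98]
```

carry_out(commands=[0.34,0.26,-0.03,0,0,0.61,-1,0.35,0.25,-0.03,0,0,0.61,-1,0.36,0.23,-0.03,0,0,0.61,-1,0.37,0.22,-0.03,0,0,0.61,-1,0.38,0.2,-0.03,0,0,0.61,-1,0.39,0.18,-0.03,0,0,0.61,-1,0.4,0.17,-0.03,0,0,0.6,-1,0.41,0.15,-0.03,0,0,0.61,-1,0.41,0.13,-0.02,0,0,0.6,-1,0.42,0.12,-0.03,0,0,0.61,-1])

```text
clock: 18.33
tcp_pos: [0.4493, -0.0263, 0.2702]
ee_rot: [-180.0, -0.0, 109.3]
contact_force: [-0.3, 0.8, -6.3]
gripper_width: 0.0167
grasp_force: 107.7
```

carry_out(commands=[0.42,0.1,-0.02,0,0,0.6,-1,0.43,0.08,-0.03,0,0,0.61,-1,0.43,0.06,-0.02,0,0,0.6,-1,0.43,0.05,-0.03,0,0,0.61,-1,0.43,0.03,-0.02,0,0,0.6,-1,0.43,0.01,-0.03,0,0,0.61,-1,0.43,-0.01,-0.02,0,0,0.6,-1,0.43,-0.03,-0.03,0,0,0.61,-1])

```text
clock: 19.0
tcp_pos: [0.4401, 0.0595, 0.2753]
ee_rot: [180.0, 0.0, 90.0]
contact_force: [-0.4, 0.5, -5.3]
gripper_width: 0.0168
grasp_force: 107.7
```

carry_out(commands=[0.53,0.2,-0.03,0,0,0,-1,0.53,0.2,-0.03,0,0,0,-1,0.53,0.2,-0.03,0,0,0,-1,0.53,0.2,-0.03,0,0,0,-1,0.53,0.2,-0.03,0,0,0,-1,0.53,0.2,-0.03,0,0,0,-1,0.53,0.2,-0.03,0,0,0,-1,0.53,0.2,-0.03,0,0,0,-1,0.53,0.2,-0.03,0,0,0,-1,0.53,0.2,-0.03,0,0,0,-1])

```text
clock: 19.83
tcp_pos: [0.4905, 0.1926, 0.2829]
ee_rot: [-180.0, 0.0, 90.1]
contact_force: [-0.5, -0.7, -5.4]
gripper_width: 0.0167
grasp_force: 107.8
```

```bash
python3 - <<'E'
from h import *
f=grab_frame("side"); cv2.imwrite("pics/s3.png",cv2.resize(f["color"][60:300,120:440,::-1],(640,480)))
s=get_state(); print(s["tcp_pos"],s["ee_rot"],s["contact_force"],s["qpos"].round(1))
p=cloud(f);x,y,z=p[...,0],p[...,1],p[...,2]
# hopper rim (green) & points
k=f["color"].astype(int);g=(k[...,1]>k[...,0]+8)&(z>.1)&(z<.15)&(abs(x-.58)<.15)&(abs(y-.26)<.15)
print(g.sum(),np.percentile(p[g],[1,99],axis=0).round(3))
E
```

```text
[0.49155596 0.19484663 0.28292679] [ 1.79936462e+02 -1.35888912e-01  9.01709248e+01] [ 2.77087386  2.58274003 -5.38293611] [1.290e+01 1.210e+01 2.100e+00 7.990e+01 1.000e-01 1.027e+02]
1194 [[0.496 0.152 0.101]
 [0.659 0.352 0.138]]
```

View pics/s3.png

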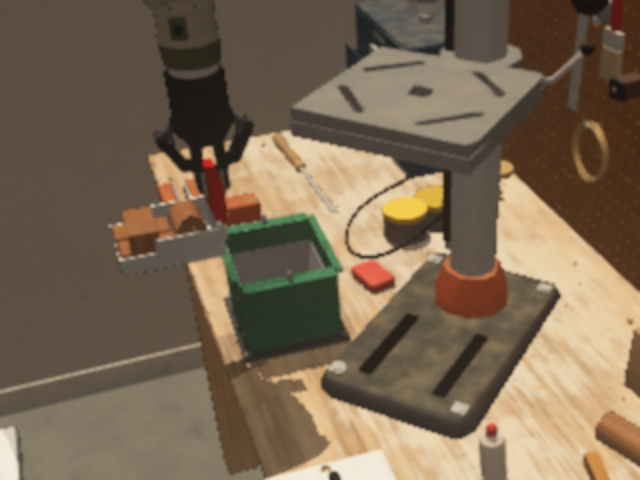

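Tray level at (170,235) in the crop with all its pieces, hopper open at (285,265). Now I'll plan the tipping about the lip.

```bash
cat >> h.py <<'E'
def tip(lip,th,yaw=90):
    A=R.from_euler("xyz",[180,0,yaw],degrees=True)*R.from_euler("x",-th,degrees=True)
    return (np.array(lip)-A.apply([0,-.144,.066]), A.as_euler("xyz",degrees=True))
E
python3 - <<'E'
from h import *
s=get_state()
plan(s["tcp_pos"],s["ee_rot"],[tip((.50,.254,.205),0),tip((.605,.254,.168),12)],[14,10])
W=[tip((.605,.254,.168),12),tip((.605,.254,.15),30),tip((.605,.254,.15),58)]
print(W[1:])
E
```

```text
0.17,0.44,0.03,0,0,0
0.17,0.44,0.04,0,0,0
0.17,0.44,0.03,0,0,0
0.17,0.43,0.04,0,0,0
0.17,0.44,0.03,0,0,0
0.17,0.43,0.04,0,0,0
0.17,0.44,0.03,0,0,0.01
0.17,0.43,0.04,0,0,0
0.16,0.44,0.03,0,-0.01,0.01
0.17,0.43,0.04,0,0,0
0.17,0.44,0.03,0,-0.01,0.01
0.16,0.43,0.04,0.01,0,0
0.17,0.44,0.03,0,-0.01,0.01
0.16,0.43,0.04,0.01,0,0
-- ends [0.6439 0.254  0.2709] [-1.7998e+02 -2.0000e-02  9.0010e+01]
0,0.35,0.03,-0.3,0,0
0,0.35,0.04,-0.3,0,0
0,0.35,0.05,-0.3,0,0
0,0.35,0.06,-0.3,0,0
0,0.35,0.06,-0.3,0,0
0,0.35,0.07,-0.3,0,0
0,0.35,0.08,-0.3,0,0
0,0.34,0.09,-0.3,0,0
0,0.34,0.09,-0.3,0,0
0,0.34,0.1,-0.3,0,0
-- ends [0.732  0.254  0.2624] [ 1.6802e+02 -2.0000e-02  9.0010e+01]
[(array([0.69670766, 0.254     , 0.27915768]), array([150.,   0.,  90.])), (array([0.6253372, 0.254    , 0.3070936]), array([122.,   0.,  90.]))]
```

carry_out(commands=[0.17,0.44,0.03,0,0,0,-1,0.17,0.44,0.04,0,0,0,-1,0.17,0.44,0.03,0,0,0,-1,0.17,0.43,0.04,0,0,0,-1,0.17,0.44,0.03,0,0,0,-1,0.17,0.43,0.04,0,0,0,-1,0.17,0.44,0.03,0,0,0,-1])

```text
clock: 20.47
tcp_pos: [0.5673, 0.2222, 0.2766]
ee_rot: [-180.0, 0.0, 90.1]
contact_force: [0.3, 0.1, -5.9]
gripper_width: 0.0166
grasp_force: 108.2
```

carry_out(commands=[0.17,0.43,0.04,0,0,0,-1,0.16,0.44,0.03,0,0,0,-1,0.17,0.43,0.04,0,0,0,-1,0.17,0.44,0.03,0,0,0,-1,0.16,0.43,0.04,0,0,0,-1,0.17,0.44,0.03,0,0,0,-1,0.16,0.43,0.04,0,0,0,-1])

```text
clock: 21.05
tcp_pos: [0.6432, 0.2514, 0.2701]
ee_rot: [-180.0, 0.0, 90.1]
contact_force: [0.1, -0.5, -6.1]
gripper_width: 0.0171
grasp_force: 108.1
```

carry_out(commands=[0,0.35,0.03,-0.3,0,0,-1,0,0.35,0.04,-0.3,0,0,-1,0,0.35,0.05,-0.3,0,0,-1,0,0.35,0.06,-0.3,0,0,-1,0,0.35,0.06,-0.3,0,0,-1,0,0.35,0.07,-0.3,0,0,-1,0,0.35,0.08,-0.3,0,0,-1,0,0.34,0.09,-0.3,0,0,-1,0,0.34,0.09,-0.3,0,0,-1,0,0.34,0.1,-0.3,0,0,-1])

```text
clock: 21.88
tcp_pos: [0.7306, 0.2505, 0.2625]
ee_rot: [167.9, 0.0, 90.1]
contact_force: [0.2, -0.3, -4.6]
gripper_width: 0.0166
grasp_force: 108.1
```

```bash
python3 - <<'E'
from h import *
f=grab_frame("side"); cv2.imwrite("pics/s4.png",cv2.resize(f["color"][60:300,120:440,::-1],(640,480)))
s=get_state(); print(s["clock"],s["tcp_pos"],s["ee_rot"],s["contact_force"],s["qpos"].round(1))
A=R.from_euler("xyz",s["ee_rot"],degrees=True);print("lip",s["tcp_pos"]+A.apply([0,-.144,.066]))
plan(s["tcp_pos"],s["ee_rot"],[tip((.605,.254,.152),30),tip((.605,.254,.15),58)],[10,14])
E
```

```text
21.9333 [0.73175366 0.25051672 0.26220234] [ 1.67796198e+02 -5.71865393e-05  9.00818270e+01] [ 1.0815353   0.46704535 -5.97798765] [ 14.1  31.   25.5  72.6  -2.9 103.7]
lip [0.60495963 0.25033574 0.16725371]
0.01,-0.12,-0.1,-0.44,0,0
0.01,-0.12,-0.11,-0.45,0,0
0.02,-0.11,-0.11,-0.44,0,0
0.01,-0.11,-0.11,-0.45,0,0
0.02,-0.11,-0.12,-0.44,0,0
0.01,-0.1,-0.12,-0.45,0,0
0.02,-0.1,-0.13,-0.44,0,0
0.01,-0.1,-0.13,-0.45,0,0.01
0.02,-0.09,-0.13,-0.44,0,0
0.01,-0.09,-0.13,-0.45,-0.01,0.01
-- ends [0.6967 0.254  0.2811] [150.    -0.    89.99]
0,-0.14,-0.17,-0.5,0,0
0,-0.13,-0.17,-0.5,0,0
0,-0.13,-0.18,-0.5,0,0
0,-0.12,-0.18,-0.5,0,0
0,-0.12,-0.18,-0.5,0,0
0,-0.11,-0.19,-0.5,0,0
0,-0.1,-0.19,-0.5,0,0
0,-0.09,-0.19,-0.5,0,0
0,-0.09,-0.2,-0.5,0,0
0,-0.08,-0.2,-0.5,0,0
0,-0.07,-0.2,-0.5,0,0
0,-0.07,-0.21,-0.5,0,0
0,-0.06,-0.21,-0.5,0,0
0,-0.06,-0.21,-0.5,0,0
-- ends [0.6253 0.254  0.307 ] [122.    -0.    89.99]
```

View pics/s4.png

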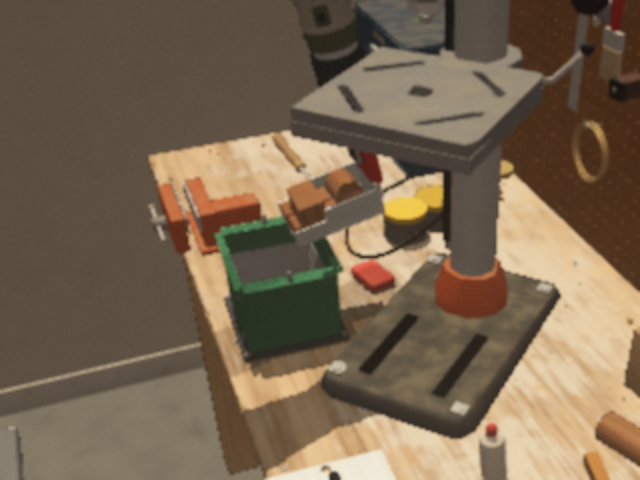

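The tray mouth is at (300,225) over the hopper's far half, pieces still in. Now tipping.

carry_out(commands=[0.01,-0.12,-0.1,-0.44,0,0,-1,0.01,-0.12,-0.11,-0.45,0,0,-1,0.02,-0.11,-0.11,-0.44,0,0,-1,0.01,-0.11,-0.11,-0.45,0,0,-1,0.02,-0.11,-0.12,-0.44,0,0,-1,0.01,-0.1,-0.12,-0.45,0,0,-1,0.02,-0.1,-0.13,-0.44,0,0,-1,0.01,-0.1,-0.13,-0.45,0,0,-1,0.02,-0.09,-0.13,-0.44,0,0,-1,0.01,-0.09,-0.13,-0.45,0,0,-1])

```text
clock: 22.77
tcp_pos: [0.694, 0.2539, 0.2811]
ee_rot: [150.2, 0.0, 90.1]
contact_force: [-0.3, 0.0, -5.7]
gripper_width: 0.0164
grasp_force: 108.5
```

carry_out(commands=[0,-0.14,-0.17,-0.5,0,0,-1,0,-0.13,-0.17,-0.5,0,0,-1,0,-0.13,-0.18,-0.5,0,0,-1,0,-0.12,-0.18,-0.5,0,0,-1,0,-0.12,-0.18,-0.5,0,0,-1,0,-0.11,-0.19,-0.5,0,0,-1,0,-0.1,-0.19,-0.5,0,0,-1,0,-0.09,-0.19,-0.5,0,0,-1,0,-0.09,-0.2,-0.5,0,0,-1,0,-0.08,-0.2,-0.5,0,0,-1])

```text
clock: 23.6
tcp_pos: [0.6435, 0.2538, 0.3008]
ee_rot: [130.1, -0.0, 90.1]
contact_force: [-0.3, -0.1, -2.5]
gripper_width: 0.0165
grasp_force: 108.9
```

carry_out(commands=[0,-0.07,-0.2,-0.5,0,0,-1,0,-0.07,-0.21,-0.5,0,0,-1,0,-0.06,-0.21,-0.5,0,0,-1,0,-0.06,-0.21,-0.5,0,0,-1,0,0,0,0,0,0,-1,0,0,0,0,0,0,-1,0,0,0,0,0,0,-1,0,0,0,0,0,0,-1])

```text
clock: 24.27
tcp_pos: [0.625, 0.2542, 0.3086]
ee_rot: [122.2, -0.0, 90.1]
contact_force: [0.8, -0.0, -2.1]
gripper_width: 0.0164
grasp_force: 108.9
```

```bash
python3 - <<'E'
from h import *
f=grab_frame("side"); g=grab_frame("wrist")
cv2.imwrite("pics/s5.png",np.hstack([cv2.resize(f["color"][60:300,120:440,::-1],(400,300)),cv2.resize(g["color"][:,:,::-1],(400,300))]))
s=get_state(); print(s["clock"],s["tcp_pos"],s["ee_rot"],s["contact_force"],s["qpos"].round(1))
A=R.from_euler("xyz",s["ee_rot"],degrees=True);print("lip",s["tcp_pos"]+A.apply([0,-.144,.066]))
E
```

```text
24.3667 [0.62505603 0.25411013 0.30832798] [ 1.22161656e+02 -2.73087736e-02  9.00831094e+01] [-0.4042548   0.01169249 -2.23314734] [ 24.1  -3.7 -40.8  -2.6 -20.2 103.4]
lip [0.6042756  0.25415484 0.1512924 ]
```

View pics/s5.png

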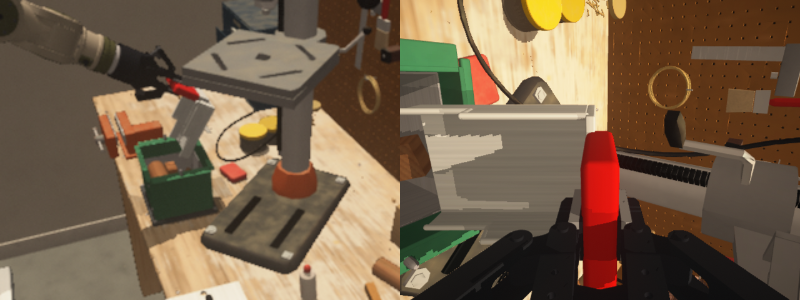

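Left half: tray tilted steeply, wood in the hopper at (165,168). Right half: the tray is empty, and the measured load fell by about 3.6 N. I'll lift straight up and level out.

```bash
python3 - <<'E'
from h import *
s=get_state()
a=tip((.605,.254,.235),58)
plan(s["tcp_pos"],s["ee_rot"],[a,([.49,.19,.30],[180,0,90]),([.44,.05,.28],[180,0,90]),([.46,-.14,.265],[180,0,135]),([.568,-.353,.265],[180,0,173])],[6,20,8,14,14])
E
```

```text
0,0.47,-0.3,-0.01,0,0
0,0.47,-0.29,-0.01,0,0
0,0.48,-0.3,-0.01,-0.01,0
0,0.47,-0.29,0,0,0
0,0.48,-0.3,-0.01,-0.01,0
0,0.48,-0.29,0,0,0.01
-- ends [0.6254 0.2541 0.3922] [ 1.220e+02 -2.000e-02  8.999e+01]
-0.13,-0.3,-0.13,0.72,0,0
-0.13,-0.31,-0.12,0.73,0,0
-0.13,-0.31,-0.1,0.72,0,0
-0.13,-0.32,-0.09,0.73,0,0
-0.13,-0.32,-0.07,0.72,0,0
-0.13,-0.32,-0.05,0.73,0,0
-0.13,-0.33,-0.04,0.72,0,0
-0.13,-0.33,-0.02,0.73,0,0
-0.13,-0.33,0,0.72,0,0
-0.13,-0.33,0.01,0.73,0,0
-0.13,-0.32,0.03,0.72,0,0
-0.13,-0.32,0.05,0.73,0,0
-0.13,-0.32,0.06,0.72,0,0
-0.13,-0.32,0.08,0.73,0,0
-0.12,-0.31,0.1,0.72,0,0
-0.13,-0.31,0.11,0.73,0,0
-0.12,-0.3,0.13,0.72,0,0
-0.13,-0.29,0.14,0.73,0,0
-0.12,-0.29,0.15,0.72,0,0
-0.13,-0.28,0.17,0.73,0,0
-- ends [0.49   0.1899 0.3   ] [-1.800e+02 -2.000e-02  8.999e+01]
-0.7,-0.25,0.1,0,0,0
-0.7,-0.25,0.1,0,0,0
-0.7,-0.25,0.1,0,0,0
-0.7,-0.25,0.1,0,0,0
-0.7,-0.25,0.1,0,0,0
-0.7,-0.25,0.1,0,0,0
-0.7,-0.25,0.1,0,0,0
-0.7,-0.25,0.1,0,0,0
-- ends [0.44   0.0499 0.2799] [-1.800e+02 -2.000e-02  8.999e+01]
-0.54,0.06,0.04,0,0,-0.8
-0.55,0.03,0.04,0,0,-0.8
-0.55,0,0.04,0,0,-0.8
-0.54,-0.04,0.04,0,0,-0.8
-0.54,-0.06,0.04,0,0,-0.81
-0.54,-0.1,0.04,0,0,-0.8
-0.53,-0.13,0.04,0,0,-0.81
-0.52,-0.15,0.05,0,0,-0.8
-0.51,-0.18,0.04,0,0,-0.81
-0.5,-0.21,0.05,0,0,-0.8
-0.49,-0.24,0.04,0,0,-0.81
-0.48,-0.27,0.05,0,0,-0.8
-0.46,-0.3,0.04,0,0,-0.81
-0.44,-0.32,0.05,0,0,-0.8
-- ends [ 0.4599 -0.14    0.2649] [ 1.7999e+02 -1.0000e-02  1.3499e+02]
-0.65,-0.21,0,0,0,-0.68
-0.64,-0.24,0,0,0,-0.68
-0.63,-0.27,0,0,0,-0.68
-0.61,-0.3,0,0,0,-0.68
-0.6,-0.33,0,0,0,-0.68
-0.58,-0.36,0,0,0,-0.68
-0.56,-0.39,0,0,0,-0.68
-0.54,-0.41,0,0,0,-0.68
-0.52,-0.44,0,0,0,-0.68
-0.5,-0.46,0,0,0,-0.68
-0.48,-0.49,0,0,0,-0.68
-0.46,-0.51,0,0,0,-0.67
-0.43,-0.53,0,0,0,-0.68
-0.41,-0.54,-0.01,0,0,-0.67
-- ends [ 0.568  -0.353   0.2651] [179.98  -0.   172.99]
```

carry_out(commands=[0,0.47,-0.3,0,0,0,-1,0,0.47,-0.29,0,0,0,-1,0,0.48,-0.3,0,0,0,-1,0,0.47,-0.29,0,0,0,-1,0,0.48,-0.3,0,0,0,-1,0,0.48,-0.29,0,0,0,-1])

```text
clock: 24.87
tcp_pos: [0.6252, 0.254, 0.3922]
ee_rot: [122.2, -0.0, 90.1]
contact_force: [1.0, -0.6, -2.2]
gripper_width: 0.0163
grasp_force: 108.6
```

carry_out(commands=[-0.13,-0.3,-0.13,0.72,0,0,-1,-0.13,-0.31,-0.12,0.73,0,0,-1,-0.13,-0.31,-0.1,0.72,0,0,-1,-0.13,-0.32,-0.09,0.73,0,0,-1,-0.13,-0.32,-0.07,0.72,0,0,-1,-0.13,-0.32,-0.05,0.73,0,0,-1,-0.13,-0.33,-0.04,0.72,0,0,-1,-0.13,-0.33,-0.02,0.73,0,0,-1,-0.13,-0.33,0,0.72,0,0,-1,-0.13,-0.33,0.01,0.73,0,0,-1])

```text
clock: 25.7
tcp_pos: [0.557, 0.2214, 0.346]
ee_rot: [151.3, -0.0, 90.1]
contact_force: [-0.0, -0.5, -3.3]
gripper_width: 0.0168
grasp_force: 108.9
```

carry_out(commands=[-0.13,-0.32,0.03,0.72,0,0,-1,-0.13,-0.32,0.05,0.73,0,0,-1,-0.13,-0.32,0.06,0.72,0,0,-1,-0.13,-0.32,0.08,0.73,0,0,-1,-0.12,-0.31,0.1,0.72,0,0,-1,-0.13,-0.31,0.11,0.73,0,0,-1,-0.12,-0.3,0.13,0.72,0,0,-1,-0.13,-0.29,0.14,0.73,0,0,-1,-0.12,-0.29,0.15,0.72,0,0,-1,-0.13,-0.28,0.17,0.73,0,0,-1])

```text
clock: 26.53
tcp_pos: [0.4906, 0.1896, 0.3002]
ee_rot: [-179.8, -0.0, 90.1]
contact_force: [-0.1, 0.2, -2.9]
gripper_width: 0.0166
grasp_force: 108.8
```

carry_out(commands=[-0.7,-0.25,0.1,0,0,0,-1,-0.7,-0.25,0.1,0,0,0,-1,-0.7,-0.25,0.1,0,0,0,-1,-0.7,-0.25,0.1,0,0,0,-1,-0.7,-0.25,0.1,0,0,0,-1,-0.7,-0.25,0.1,0,0,0,-1,-0.7,-0.25,0.1,0,0,0,-1,-0.7,-0.25,0.1,0,0,0,-1])

```text
clock: 27.2
tcp_pos: [0.4407, 0.0484, 0.2804]
ee_rot: [-180.0, 0.0, 90.1]
contact_force: [1.4, 0.5, -3.2]
gripper_width: 0.0167
grasp_force: 108.9
```

```bash
python3 - <<'E'
from h import *
s=get_state(); print(s["clock"],s["tcp_pos"],s["ee_rot"],s["contact_force"])
f=grab_frame("side");g=grab_frame("top")
a=cv2.resize(f["color"][110:260,180:380,::-1],(400,300)); b=cv2.resize(g["color"][215:335,100:260,::-1],(400,300))
cv2.imwrite("pics/s6.png",np.hstack([a,b]))
E
```

```text
27.2 [0.44072861 0.0484137  0.28035514] [-1.79974714e+02  2.51644125e-02  9.00898148e+01] [ 1.40505789  0.53058305 -3.17378803]
```

View pics/s6.png

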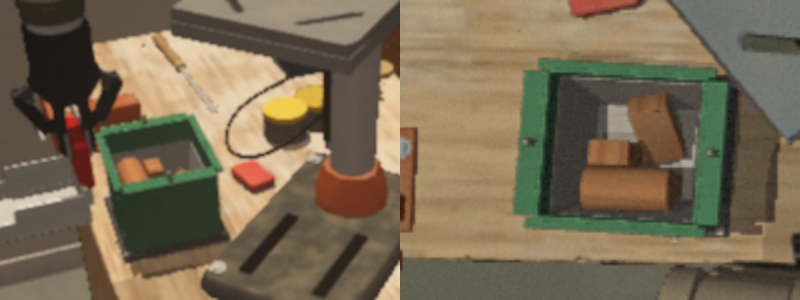

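The hopper (right half) shows the log at (628,188) and pieces at (610,152) and (655,130). The third piece may be under the log, and I'll check that the tray is empty after placing it. Next is the return.

carry_out(commands=[-0.54,0.06,0.04,0,0,-0.8,-1,-0.55,0.03,0.04,0,0,-0.8,-1,-0.55,0,0.04,0,0,-0.8,-1,-0.54,-0.04,0.04,0,0,-0.8,-1,-0.54,-0.06,0.04,0,0,-0.81,-1,-0.54,-0.1,0.04,0,0,-0.8,-1,-0.53,-0.13,0.04,0,0,-0.81,-1,-0.52,-0.15,0.05,0,0,-0.8,-1,-0.51,-0.18,0.04,0,0,-0.81,-1,-0.5,-0.21,0.05,0,0,-0.8,-1])

```text
clock: 28.13
tcp_pos: [0.4557, -0.0866, 0.2698]
ee_rot: [-179.9, -0.0, 122.4]
contact_force: [0.1, -0.5, -2.1]
gripper_width: 0.0168
grasp_force: 108.9
```

carry_out(commands=[-0.49,-0.24,0.04,0,0,-0.81,-1,-0.48,-0.27,0.05,0,0,-0.8,-1,-0.46,-0.3,0.04,0,0,-0.81,-1,-0.44,-0.32,0.05,0,0,-0.8,-1,-0.65,-0.21,0,0,0,-0.68,-1,-0.64,-0.24,0,0,0,-0.68,-1,-0.63,-0.27,0,0,0,-0.68,-1,-0.61,-0.3,0,0,0,-0.68,-1,-0.6,-0.33,0,0,0,-0.68,-1,-0.58,-0.36,0,0,0,-0.68,-1])

```text
clock: 28.97
tcp_pos: [0.5084, -0.2325, 0.2648]
ee_rot: [-179.9, -0.1, 151.6]
contact_force: [0.8, -0.3, -3.0]
gripper_width: 0.0166
grasp_force: 108.9
```

carry_out(commands=[-0.56,-0.39,0,0,0,-0.68,-1,-0.54,-0.41,0,0,0,-0.68,-1,-0.52,-0.44,0,0,0,-0.68,-1,-0.5,-0.46,0,0,0,-0.68,-1,-0.48,-0.49,0,0,0,-0.68,-1,-0.46,-0.51,0,0,0,-0.67,-1,-0.43,-0.53,0,0,0,-0.68,-1,-0.41,-0.54,-0.01,0,0,-0.67,-1,0,0,0,0,0,0,-1,0,0,0,0,0,0,-1])

```text
clock: 29.8
tcp_pos: [0.5694, -0.3539, 0.2637]
ee_rot: [-180.0, -0.2, 173.0]
contact_force: [-0.3, -0.1, -2.2]
gripper_width: 0.0169
grasp_force: 108.8
```

carry_out(commands=[0,0,0.5,0,0,0,-1,0,0,0.8,0,0,0,-1,0,0,0.9,0,0,0,-1,0,0,0.9,0,0,0,-1,0,0,0.9,0,0,0,-1,0,0,0.9,0,0,0,-1,0,0,0.8,0,0,0,-1,0,0,0.6,0,0,0,-1,0,0,0.5,0,0,0,-1,0,0,0.4,0,0,0,-1])

```text
clock: 30.63
tcp_pos: [0.5676, -0.3519, 0.0834]
ee_rot: [180.0, -0.2, 173.1]
contact_force: [-0.6, 0.4, -2.7]
gripper_width: 0.0167
grasp_force: 109.0
```

carry_out(commands=[0,0,0.2,0,0,0,-1,0,0,0.2,0,0,0,-1,0,0,0,0,0,0,-1,0,0,0,0,0,0,-1])

```text
clock: 30.97
tcp_pos: [0.568, -0.3532, 0.0751]
ee_rot: [-180.0, -0.2, 173.1]
contact_force: [-0.4, -1.0, -2.2]
gripper_width: 0.0165
grasp_force: 109.0
```

carry_out(commands=[0,0,0.1,0,0,0,-1,0,0,0.08,0,0,0,-1,0,0,0,0,0,0,-1,0,0,0,0,0,0,-1])

```text
clock: 31.3
tcp_pos: [0.5676, -0.3531, 0.0702]
ee_rot: [-180.0, -0.2, 173.1]
contact_force: [-0.4, 0.4, -2.0]
gripper_width: 0.0165
grasp_force: 109.0
```

carry_out(commands=[0,0,0.04,0,0,0,-1,0,0,0,0,0,0,-1,0,0,0,0,0,0,-1])

```text
clock: 31.55
tcp_pos: [0.5677, -0.3532, 0.0696]
ee_rot: [-180.0, -0.2, 173.1]
contact_force: [-0.8, 0.4, -0.4]
gripper_width: 0.0165
grasp_force: 109.6
```

Touching down. A slight press, then release and retreat straight up.

carry_out(commands=[0,0,0.04,0,0,0,-1,0,0,0,0,0,0,-1,0,0,0,0,0,0,1,0,0,0,0,0,0,1,0,0,0,0,0,0,1,0,0,0,0,0,0,1,0,0,0,0,0,0,1,0,0,0,0,0,0,1,0,0,-0.3,0,0,0,1,0,0,-0.6,0,0,0,1], force=40)

```text
clock: 32.38
tcp_pos: [0.5665, -0.3521, 0.0889]
ee_rot: [179.9, -0.4, 173.1]
contact_force: [-0.4, 0.7, -1.5]
gripper_width: 0.085
grasp_force: 0.0
```

carry_out(commands=[0,0,-0.8,0,0,0,1,0,0,-0.9,0,0,0,1,0,0,-0.9,0,0,0,1,0,0,-0.9,0,0,0,1,0,0,-0.9,0,0,0,1,0,0,-0.9,0,0,0,1,0,0,-0.6,0,0,0,1,0,0,0,0,0,0,1,0,0,0,0,0,0,1])

```text
clock: 33.13
tcp_pos: [0.5687, -0.3535, 0.2392]
ee_rot: [-179.9, -0.1, 173.1]
contact_force: [0.2, 1.1, -0.1]
gripper_width: 0.0851
grasp_force: 0.0
```

```bash
python3 - <<'E'
from h import *
f=grab_frame("side");g=grab_frame("wrist");t=grab_frame("top")
s=get_state(); print(s["clock"],s["tcp_pos"],s["contact_force"],s["gripper_width"])
a=cv2.resize(f["color"][110:440,170:500,::-1],(400,400)); b=cv2.resize(g["color"][:,:,::-1],(400,300))
c=cv2.resize(t["color"][225:325,130:260,::-1],(390,300))
im=np.zeros((600,800,3),np.uint8); im[:400,:400]=a; im[:300,400:]=b; im[300:,400:790]=c
cv2.imwrite("pics/s7.png",im)
p=cloud(g);k=g["color"].astype(int);x,y,z=p[...,0],p[...,1],p[...,2]
m=(k[...,0]>100)&(k[...,1]<70)&(k[...,2]<70)&(abs(x-.567)<.06)&(abs(y+.353)<.05);print("grip top",np.median(p[m],0),np.percentile(z[m],95))
m=(abs(x-.56)<.04)&(y<-.39)&(y>-.48)&(g["z_map"]>0);print("tray floor z",np.percentile(z[m],[5,50,95]))
E
```

```text
33.2833 [ 0.56762088 -0.35260867  0.23633948] [ 0.58161352  0.81607061 -0.3097643 ] 0.08533552901280962
grip top [ 0.55303292 -0.35379922  0.1047939 ] 0.10607613812639366
tray floor z [0.00234079 0.28138675 0.31245317]
```

View pics/s7.png

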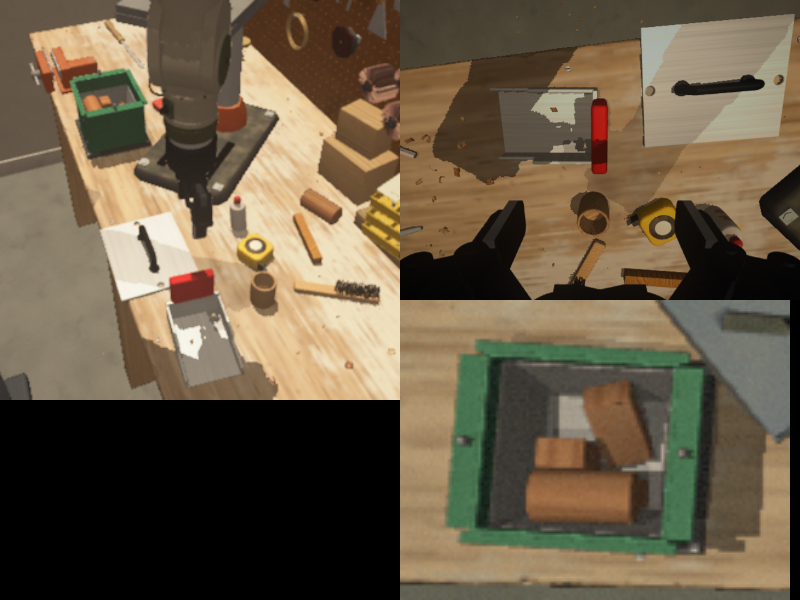

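```bash
python3 - <<'E'
from h import *
for c in ["top","side"]:
    f=grab_frame(c); p=cloud(f)
    for n in ["piece_a","log"]: print(c,n,[(np.round(d["xyz"],3).tolist(),round(d["p"],2)) for d in recognise(n,c)])
    if c=="top":
        x,y,z=p[...,0],p[...,1],p[...,2];k=f["color"].astype(int)
        m=(abs(x-.579)<.07)&(abs(y-.254)<.07)&(k[...,0]>k[...,2]*1.5)&(k[...,0]>80)
        n,l,st,ce=cv2.connectedComponentsWithStats(m.astype(np.uint8))
        for i in range(1,n):
            if st[i,4]>20: q=p[l==i];print(st[i,4],np.median(q,0).round(3),np.percentile(q[:,2],[5,95]).round(3))
E
```

```text
top piece_a [([0.596, 0.233, 0.069], 0.69), ([0.571, 0.268, 0.092], 0.52)]
top log [([0.538, 0.254, 0.102], 0.85), ([0.542, -0.356, 0.051], 0.31)]
409 [0.602 0.238 0.074] [0.042 0.091]
167 [0.576 0.279 0.095] [0.09 0.1 ]
589 [0.539 0.261 0.102] [0.092 0.109]
side piece_a [([0.535, 0.268, 0.1], 0.65), ([0.572, 0.266, 0.091], 0.64)]
side log [([0.534, 0.265, 0.099], 0.73)]
```

The log's underside sits about 60 mm above the bench, so the third piece must be beneath it. The tray is empty and upright.

```bash
python3 -c "
from h import *
print(hand_in())"
```

```text
the job is handed in; nothing more can be done
None
```

Job handed in at about 33 s: the cover is flat on the bench with its handle up, the wood is tipped into the hopper, and the empty tray is upright and released; three of the four pieces show in the camera, and I inferred the fourth is under the log from the log's height and the drop in the tray's load.

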